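# Find and seat the rocking cover of the keepsake tray

## Task

Of the four identical square covers in the wooden keepsake tray one is not seated. With the fingertips press lightly near the edges of the covers until you have found the one that rocks, then press that one in its middle until it is fully home and level, and finish with the fingertips still pressing on it and on no other cover. Do not pick up any cover, and leave the jar, the toothbrush holder, the nail clipper and the red box where they are.

Things in the scene. Friction and masses are not known exactly. Their poses are not given: they have to be found in the camera images.
- tray: Square wooden tray, 178 x 178 mm, rim 24 mm high, fixed to the crate top, turned up to 0.45 rad. Origin: centre of its underside, on the table; x and y along its sides, z up. Four wells of 74 x 74 mm in two rows of two, centres at x = +-42 mm and y = +-42 mm, with 10 mm walls around and between them.
- cover_1: One of four identical square plain wooden covers, 70 x 70 x 14 mm, about 60 g, loose in a well of the tray with about 2 mm play all round. Origin: centre of its underside; z up, x and y along its sides. A flat brass dot marks the middle of its top. At the start all lie level, tops 30 to 32 mm above the table; the wells are unevenly deep, so neither height nor number tells which one is loose.
- cover_2: Another cover exactly like cover_1, in another well. The loose cover balances level on a hidden stud, 5 mm above its seat. Pressed lightly about 28 mm from its middle it tips by about 0.18 rad (near edge down 5 mm, far edge up) and falls back level when released; firm covers do not move.
- cover_3: Another cover exactly like cover_1, in another well. The loose cover, once seated, lies firm 5 mm lower than before: its top 25 to 27 mm above the table, 1 to 3 mm proud of the tray rim and lower than the other three.
- cover_4: Another cover exactly like cover_1, in another well. Which of the four is loose, and which cover is in which well, changes from start to start.
- stud (a joint): Travel of the one press-fit stud that is not home: 16 mm square, hidden under the middle of the loose cover (it does not tell which). 0 = proud (start), 0.005 m = fully home. Pushing it in takes about 8 N on the middle of that cover (press with 12 to 20 N); it stays where it is pushed.
- jar: Bystander: closed cobalt-blue glass jar, 68 mm across, 85 mm high, loose beside the tray. Origin: centre of its underside.
- brush_holder: Bystander: beige plastic toothbrush cup, 72 mm across, 95 mm high, with one white toothbrush leaning out to 175 mm high, loose beside the tray. Origin: centre of its underside.
- clipper: Bystander: folded steel nail clipper, 60 x 12 x 14 mm, lying loose beside the tray. Origin: centre of its underside; long axis x.
- red_box: Bystander: red wooden box with a sliding lid, shut, 70 x 120 x 46 mm, loose beyond the tray's far side. Origin: centre of its underside; long axis y.
Things that resemble listed ones, but are neither listed nor needed, are in the scene too. Leave any blue, green or turquoise look-alike of the cover_2 alone.

How it is judged (in metres and radians):
On the way, in this order (a step that is already met when the one before it is completed fails the run):
1. the loose cover is rocked (tipped by more than 0.07 rad) while its stud is still proud (value of joint stud below 0.0015 m and angle between any of cover_1, cover_2, cover_3, cover_4's own z axis and vertical above 0.07 rad), for 0.05 s.
2. the stud is pressed home and all covers lie level (value of joint stud above 0.0043 m and angle between each of cover_1, cover_2, cover_3, cover_4's own z axis and vertical below 0.04 rad), for 0.2 s.
At the end, for the whole second after the job is handed in: Stud in by more than 4.3 of 5 mm; all four covers in their wells, level within 0.04 rad; the fingers press with over 1 N on the formerly loose cover (underside now less than 14.5 mm above the tray's underside) and under 0.5 N on any other (all of step 2 and ((contact force between the fingers and cover_1 above 1 N and z of cover_1 in the frame of tray below 0.0145 m and contact force between the fingers and cover_2 below 0.5 N and contact force between the fingers and cover_3 below 0.5 N and contact force between the fingers and cover_4 below 0.5 N) or (contact force between the fingers and cover_2 above 1 N and z of cover_2 in the frame of tray below 0.0145 m and contact force between the fingers and cover_1 below 0.5 N and contact force between the fingers and cover_3 below 0.5 N and contact force between the fingers and cover_4 below 0.5 N) or (contact force between the fingers and cover_3 above 1 N and z of cover_3 in the frame of tray below 0.0145 m and contact force between the fingers and cover_1 below 0.5 N and contact force between the fingers and cover_2 below 0.5 N and contact force between the fingers and cover_4 below 0.5 N) or (contact force between the fingers and cover_4 above 1 N and z of cover_4 in the frame of tray below 0.0145 m and contact force between the fingers and cover_1 below 0.5 N and contact force between the fingers and cover_2 below 0.5 N and contact force between the fingers and cover_3 below 0.5 N)) and z of each of cover_1, cover_2, cover_3, cover_4 in the frame of tray below 0.02 m); the arm keeps its last pose, push and grip.
It fails at once if a cover is lifted out of its well (underside more than 26 mm above the tray's underside) (z of any of cover_1, cover_2, cover_3, cover_4 in the frame of tray above 0.026 m).
It fails at once if a bystander is moved or lifted by more than 20 mm (distance of any of jar, brush_holder, clipper, red_box from where it was at the start of the episode above 0.02 m).
It also fails if it takes over 51 s, if anything falls off the work surface, if the arm or the gripper's body presses on something with over 40 N, if the wrist force passes 120 N, or if a joint passes its speed limit or range.

## Robot

A 6-joint arm with a two-finger parallel gripper is mounted at the origin on the work surface. World frame = base frame: x ahead of the robot, y to its left, z up, the work surface at z = 0. Lengths are in mm, angles in degrees, forces in N, time in s.
With the tool pointing down it reaches from about 350 to 850 mm from the base axis. Payload 8.1 kg.
Tool frame: the origin (TCP) lies midway between the tips of the shut fingers; the grasp point (between the pads) lies 19 mm behind it; x points along the fingers, y is the direction in which the jaws open and shut, and the axes are right-handed (so a half turn about x gives the same grasp; the last joint's range is limited). The gripper opens to 85 mm and grips with 20 to 120 N. Pads are 22 mm wide; open, the fingers measure 114 mm over their backs; the gripper's body (76 mm by 85 mm) begins 54 mm behind the grasp point. The pads swing forward as they close: fully open they stand 13 mm farther back than shut.
Start: joints at [60.252, 7.471, 85.268, -0, 87.261, -4.893], TCP at [252.173, 544.439, 231.292] pointing down, gripper open.
Joint ranges: [-169.43, 169.43], [-51.17, 129.36], [1.28, 143.12], [-76.62, 256.62], [0, 156.53], [-152.29, 152.29]. Speed limits (degrees/s): [136.94, 136.94, 159.86, 180, 180, 180].

## Interface

Orientations are given as [roll, pitch, yaw] about the fixed x, y, z axes, in that order (R = Rz(yaw) Ry(pitch) Rx(roll)).
In Python, from bench import r gives the robot as it stands.
- The arm moves only by the tool move_arm, never from a script. Its argument "deltas" is a list of rows, each a list of 2 entries, a list of its own where there are three numbers: the shift along the tool's x, y, z in mm, then the turn about the tool's x in degrees. A call has 1 to 12 rows; each row is the pose to reach, as a shift and turn from the pose measured when the call began, along the tool's axes at that moment; what a row does not reach only later rows make up. A row lasts 1/8 s, in which the tool goes at most 62.5 mm and 10.7 degrees, less where a joint would pass 70% of its speed; a pose out of reach is approached as far as the arm can. A call with a gripper value outside its range is refused whole. "jaw" is the opening, from -1 (shut) to 1 (fully open), set as the call begins (left out, the last holds). The fingers move at their own pace and stop on an object; "squeeze" is the grip in N (left out, the last holds). Time passes only in rows, so rows that repeat a pose let the fingers close. It gives the time, the measured TCP pose, the force and the opening at its end, in the units of the state.
- r.sense(): the state, without advancing time (a new reading comes with each control period).
- r.snapshot(name): name is "scene" or "top" or "wrist"; returns (picture, depth): 384x512x3 uint8, red, green, blue; 384x512 float32, mm along the optical axis (not along the pixel's ray), 0 where there is no reading.
- r.get_calibration(name): a dict with "fovy" (degrees; the focal length in pixels is half the picture's height over the tangent of half this angle, whatever the lens; pixels are square), "cx", "cy" (the principal point, pixels), "position" and "attitude" of the camera in the world; the wrist camera has in their place "tool_from_camera" (4x4, takes a point from camera to tool coordinates, whose origin is the TCP and whose axes are the tool frame's). Camera axes: x right, y down, z forward; pixel columns grow to the right and rows downward; lengths in mm; the calibration is good to about 2 mm. The wrist camera is an equidistant fisheye: a pixel r from the principal point sees the ray r / f radians off the axis. A picture is of the moment at which its call begins: read the wrist's pose just before it. get_calibration takes no time and is no camera call.
- r.hand_in(): hands the job in, once; it reports no verdict.
The state is a dict: "time": time; "joint_pos": joint angles; "qd": joint speeds; "joint_efforts": joint torques, N m; "tool_pos": TCP position; "tcp_rot": TCP orientation; "ft_force": force on the tool from outside, world axes, zero at the start; "wrist_torque": the same for the moment, N m; "finger_gap": finger opening in mm.
Only numpy, scipy, OpenCV 4.12 (cv2) and the standard library are available. Lean on these libraries where they do the work, as an engineer would, in place of code of your own. Each camera call takes 0.05 s, during which the arm holds its last target. There are 200 camera calls.

## Working session

There is one attempt and no reset: what is moved stays moved. The work goes in short steps, Python scripts to look and compute and a tool call to move; the robot and the scene stay as the last step left them, time stands still between calls to the robot, and variables do not carry over. Pictures are saved under pics/ and viewed, about 8 in all and at most 12, crops included, and the job is handed in when it is done.

Besides the shell and the picture viewer there is one more tool, called after "Emit:" as name([rows], argument=value, ...), one row to a line, values as JSON. move_arm: Moves the arm, as the interface text tells. Its arguments: {"type":"object","properties":{"deltas":{"type":"array","items":{"type":"array"}},"jaw":{"type":"number"},"squeeze":{"type":"number"}},"required":["deltas"]}

```bash
mkdir -p pics; ls
python3 - <<'E'
from bench import r
import cv2,numpy as np
s=r.sense();print(s)
for n in("scene","top"):
    p,d=r.snapshot(n);cv2.imwrite(f"pics/{n}0.png",p[:,:,::-1]);np.save(f"{n}d.npy",d)
    print(n,r.get_calibration(n))
print(r.get_calibration("wrist"))
a=cv2.imread("pics/top0.png")
E
```

```text
pics
{'time': 0.0, 'joint_pos': array([ 6.02508843e+01,  7.51507311e+00,  8.53288491e+01,  3.88977771e-04,
        8.72622356e+01, -4.89449327e+00]), 'qd': array([-0.01641787, -0.04135714,  0.03797919, -0.07385928,  0.0912663 ,
        0.04739065]), 'joint_efforts': array([ 2.42564747e-04, -5.69376791e+01, -5.00563502e+01, -8.32860087e-05,
        1.47287466e-02, -3.82340517e-06]), 'tool_pos': array([251.90779927, 543.95156746, 230.2489267 ]), 'tcp_rot': array([ -95.1041739 ,   89.89384142, -119.95881523]), 'ft_force': array([-0.32525731,  0.57212323,  0.80351876]), 'wrist_torque': array([0.00756367, 0.06712859, 0.00489296]), 'finger_gap': 85.46726325693271}
scene {'fovy': 56.50102987083739, 'cx': 252.14238800757693, 'cy': 189.86661968146217, 'position': array([823.29598453, 567.17120403, 618.45686306]), 'attitude': array([-134.72367612,    0.32514102,  154.45241432])}
top {'fovy': 57.65568130571112, 'cx': 255.68891259226498, 'cy': 191.92845545761347, 'position': array([433.58599861,  73.38765354, 842.36839946]), 'attitude': array([-169.78419286,   -0.83939262,  -89.81755306])}
{'fovy': 65.70646984690485, 'cx': 247.18936646439568, 'cy': 191.54055340939973, 'tool_from_camera': array([[ 2.38967250e-04, -3.18107691e-01,  9.48054555e-01,
        -1.41948224e+02],
       [ 9.99999715e-01, -6.02692099e-04, -4.54286276e-04,
        -8.59535398e-01],
       [ 7.15896948e-04,  9.48054394e-01,  3.18107456e-01,
        -8.28374353e+01],
       [ 0.00000000e+00,  0.00000000e+00,  0.00000000e+00,
         1.00000000e+00]])}
```

View pics/top0.png

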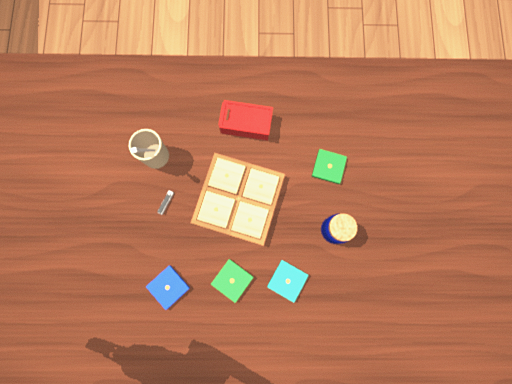

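View pics/scene0.png

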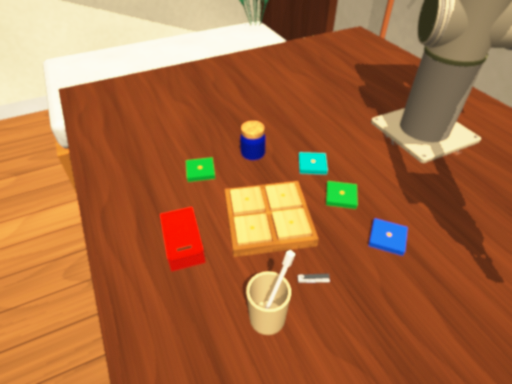

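Top view: the tray is centred at about (239,199). Its four cover dots are near (227,175), (261,186), (216,209) and (250,219). The look-alikes to leave alone are green (330,166) and (232,281), turquoise (288,281) and blue (168,288). Next I measure the dots and take a close crop to check.

```bash
cat > h.py <<'E'
import numpy as np,cv2
from scipy.spatial.transform import Rotation as R
from bench import r
def cam(n):
    c=r.get_calibration(n);f=192/np.tan(np.radians(c["fovy"]/2))
    return c,f,R.from_euler("xyz",c["attitude"],degrees=True).as_matrix()
def pt(n,d,u,v):
    c,f,M=cam(n);z=np.median(d[int(v)-1:int(v)+2,int(u)-1:int(u)+2])
    return c["position"]+M@np.array([(u-c["cx"])/f*z,(v-c["cy"])/f*z,z])
E
python3 - <<'E'
from h import *
np.set_printoptions(precision=1,suppress=True)
d=np.load("topd.npy");a=cv2.imread("pics/top0.png")
for u,v in[(227,175),(261,186),(216,209),(250,219),(239,199),(300,200),(148,140),(165,203),(342,227),(246,119)]:print(u,v,pt("top",d,u,v))
for u,v in[(216,156),(283,174),(265,243),(193,224)]:print('corner',pt("top",d,u,v))
ds=np.load("scened.npy")
for u,v in[(250,201),(284,195),(252,230),(290,223)]:print('sc',pt("scene",ds,u,v))
cv2.imwrite("pics/crop0.png",cv2.resize(a[145:255,180:300],None,fx=6,fy=5.4,interpolation=cv2.INTER_CUBIC))
E
```

```text
227 175 [620.2 130.3  32.1]
261 186 [593.8  49.5  33. ]
216 209 [538.3 154.4  34.1]
250 219 [515.5  75.   32.3]
239 199 [564.  101.5  23.3]
300 200 [565.7 -46.7   2.1]
148 140 [702.9 320.   40. ]
165 203 [554.9 278.6  13.1]
342 227 [ 493.6 -124.8   86.8]
246 119 [756.1  86.1  44.8]
corner [668.5 158.2  26.2]
corner [625.2  -3.7  24.8]
corner [461.4  38.9   1.6]
corner [506.  211.9   1.7]
sc [590.6  61.4  31.7]
sc [512.1  78.2  31.6]
sc [622.6 138.8  31.6]
sc [541.5 157.   31.7]
```

View pics/crop0.png

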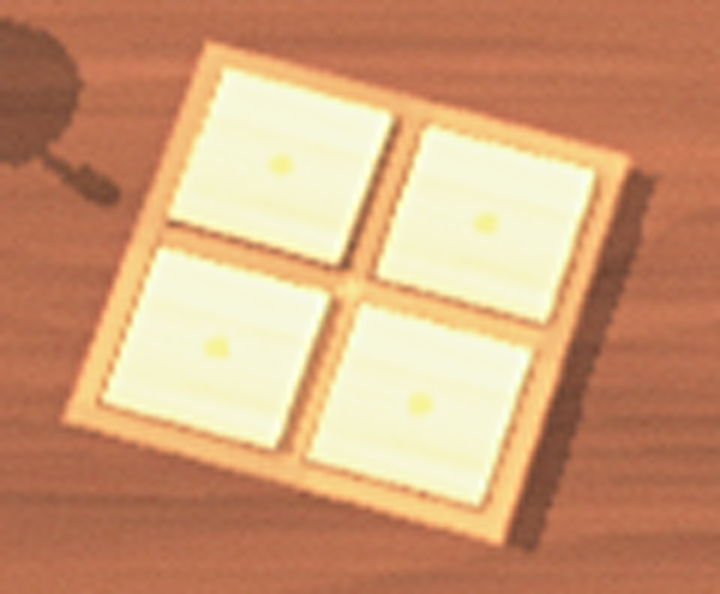

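The close crop confirms four plain wood covers, each with a brass dot, at (226.8,175.6), (260.8,186.1), (216.2,209.3) and (250,219.8). They sit 84 mm apart, with tops at about 32 mm, and the tray is turned about -18°. Next I work out the moves.

```bash
cat >> h.py <<'E'
e1=np.array([.951,-.309,0]);e2=np.array([.309,.951,0]);c0=np.array([567,102,0.])
W={k:c0+42*i*e1+42*j*e2 for k,i,j in(("A",1,1),("B",1,-1),("C",-1,1),("D",-1,-1))}
O={k:j*e2 for k,j in(("A",1),("B",-1),("C",1),("D",-1))}
def to(p):
    s=r.sense();T=R.from_euler("xyz",s["tcp_rot"],degrees=True).as_matrix()
    return T.T@(np.asarray(p)-s["tool_pos"])
def tilt():
    # plane fit of each cover top from scene depth
    p,d=r.snapshot("scene");c,f,M=cam("scene");v,u=np.mgrid[:384,:512]
    P=np.stack([(u-c["cx"])/f*d,(v-c["cy"])/f*d,d],-1)@M.T+c["position"]
    for k,w in W.items():
        q=(P-w)[...,:2];a=q@e1[:2];b=q@e2[:2]
        m=(abs(a)<28)&(abs(b)<28)&(P[...,2]>18)&(P[...,2]<42)
        A=np.c_[a[m],b[m],np.ones(m.sum())];z=P[...,2][m]
        x=np.linalg.lstsq(A,z,rcond=None)[0]
        g=abs(A@x-z)<4;x=np.linalg.lstsq(A[g],z[g],rcond=None)[0]
        print(k,"n",m.sum(),"slope e1,e2",x[:2].round(3),"z",x[2].round(1))
    return p
E
python3 - <<'E'
from h import *
np.set_printoptions(precision=2,suppress=True)
s=r.sense();T=R.from_euler("xyz",s["tcp_rot"],degrees=True).as_matrix();print(T)
for k in W:print(k,W[k],"edge",W[k]+28*O[k],to(W[k]+28*O[k]+[0,0,70]))
tilt()
t=T[:,1];print("yaw of tool y",np.degrees(np.arctan2(t[1],t[0])),"e2 yaw 72")
E
```

```text
[[-0.    0.42  0.91]
 [-0.    0.91 -0.42]
 [-1.   -0.   -0.  ]]
A [619.92 128.96   0.  ] edge [628.57 155.59   0.  ] [ 160.6  -193.87  505.04]
B [593.96  49.08   0.  ] edge [585.31  22.45   0.  ] [ 160.82 -332.86  521.75]
C [540.04 154.92   0.  ] edge [548.69 181.55   0.  ] [ 160.62 -203.89  421.64]
D [514.08  75.04   0.  ] edge [505.43  48.41   0.  ] [ 160.85 -342.89  438.35]
A n 543 slope e1,e2 [0. 0.] z 30.7
B n 432 slope e1,e2 [-0. -0.] z 31.0
C n 530 slope e1,e2 [ 0. -0.] z 32.0
D n 421 slope e1,e2 [-0.  0.] z 31.3
yaw of tool y 65.145883147253 e2 yaw 72
```

Emit:
move_arm([
  [[0, -24, 40], -2],
  [[0, -47, 80], -4],
  [[15, -71, 119], -7],
  [[30, -94, 159], -7],
  [[50, -118, 199], -7],
  [[70, -141, 238], -7],
  [[90, -165, 278], -7],
  [[110, -188, 318], -7],
  [[120, -212, 358], -7],
  [[130, -235, 397], -7],
  [[130, -235, 397], -7],
  [[130, -235, 397], -7],
], jaw=-1, squeeze=20)

```text
time: 1.65
tool_pos: [512.9, 164.0, 100.6]
tcp_rot: [-130.0, 89.9, -147.9]
ft_force: [-0.4, 0.6, 0.3]
finger_gap: 0.1
```

Run:
```python
from h import *
np.set_printoptions(precision=2,suppress=True)
s=r.sense();print(s["time"],s["tool_pos"],s["tcp_rot"],s["ft_force"],s["finger_gap"])
print(R.from_euler("xyz",s["tcp_rot"],degrees=True).as_matrix())
for k,g in zip("ABCD",(1,1,-1,-1)):print(k,to(W[k]+28*g*e1+[0,0,36]))
```

```text
1.65 [512.9  164.01 100.56] [-130.     89.89 -147.9 ] [-0.44  0.64  0.34] 0.14374533894360125
[[-0.    0.31  0.95]
 [-0.    0.95 -0.31]
 [-1.   -0.   -0.  ]]
A [ 64.39  -0.42 140.69]
B [ 64.51 -84.42 140.53]
C [64.56 -0.17  0.7 ]
D [ 64.68 -84.16   0.54]
```

Emit:
move_arm([
  [[40, 0, 0.5], 0],
  [[62, 0, 0.5], 0],
  [[65, 0, 0.5], 0],
  [[67, 0, 0.5], 0],
  [[68, 0, 0.5], 0],
  [[69, 0, 0.5], 0],
  [[69, 0, 0.5], 0],
  [[69, 0, 0.5], 0],
])

```text
time: 2.65
tool_pos: [513.4, 163.8, 31.8]
tcp_rot: [-127.8, 89.9, -145.7]
ft_force: [0.2, 0.4, -0.0]
finger_gap: -0.1
```

Run:
```python
from h import *
s=r.sense();print(s["tool_pos"],s["ft_force"]);p=tilt();cv2.imwrite("pics/s1.png",cv2.resize(p[160:280,190:350,::-1],None,fx=5,fy=5))
```

```text
[513.42317019 163.76397561  31.76429665] [ 0.1868836   0.40954702 -0.02067069]
A n 541 slope e1,e2 [ 0.003 -0.   ] z 30.8
B n 429 slope e1,e2 [-0.003 -0.001] z 31.2
C n 490 slope e1,e2 [-0.004 -0.002] z 32.1
D n 424 slope e1,e2 [-0.004 -0.004] z 31.3
```

Just at contact height with no force. Pressing in half-millimetre steps.

Emit:
move_arm([
  [[0.5, 0, 0], 0],
  [[1, 0, 0], 0],
  [[1.5, 0, 0], 0],
  [[1.5, 0, 0], 0],
])

```text
time: 3.2
tool_pos: [513.5, 163.8, 31.3]
tcp_rot: [-126.9, 89.9, -144.8]
ft_force: [-5.6, -0.9, 12.6]
finger_gap: 0.4
```

Run:
```python
from h import *
s=r.sense();print(s["tool_pos"],s["ft_force"]);tilt()
```

```text
[513.49593738 163.75696199  31.32392549] [-5.57249437 -0.90105551 12.61495192]
A n 544 slope e1,e2 [0.003 0.001] z 30.7
B n 430 slope e1,e2 [-0.004  0.002] z 31.1
C n 489 slope e1,e2 [-0.009 -0.001] z 32.1
D n 418 slope e1,e2 [0.002 0.004] z 31.3
```

C is firm: 12.6 N and no tilt. Next is D.

Emit:
move_arm([
  [[-12, 0, 0], 0],
  [[-15, -40, 0], 0],
  [[-12, -84, 0], 0],
  [[-12, -84, 0], 0],
  [[-3, -84, 0], 0],
  [[-1, -84, 0], 0],
  [[0, -84, 0], 0],
  [[0.5, -84, 0], 0],
  [[1, -84, 0], 0],
  [[1.2, -84, 0], 0],
  [[1.2, -84, 0], 0],
])

```text
time: 4.62
tool_pos: [487.7, 83.9, 30.4]
tcp_rot: [-128.4, 89.9, -146.3]
ft_force: [0.1, 0.9, 0.2]
finger_gap: 0.1
```

Run:
```python
from h import *
s=r.sense();print(s["tool_pos"],s["ft_force"]);tilt()
```

```text
[487.72599989  83.93325137  30.38589002] [0.07243412 0.90356521 0.20068163]
A n 544 slope e1,e2 [-0.003 -0.001] z 30.7
B n 432 slope e1,e2 [ 0.002 -0.002] z 31.1
C n 526 slope e1,e2 [-0.    -0.006] z 32.1
D n 392 slope e1,e2 [0.006 0.008] z 31.4
```

Emit:
move_arm([
  [[0.4, 0, 0], 0],
  [[0.8, 0, 0], 0],
  [[1.2, 0, 0], 0],
  [[1.2, 0, 0], 0],
])

```text
time: 5.18
tool_pos: [487.2, 84.1, 29.1]
tcp_rot: [-146.4, 89.9, -164.3]
ft_force: [-5.5, 1.6, 5.7]
finger_gap: -0.0
```

Run:
```python
from h import *
s=r.sense();print(s["tool_pos"],s["ft_force"]);tilt()
```

```text
[487.22006978  84.05249696  29.12375384] [-5.49489521  1.57347749  5.66027854]
A n 547 slope e1,e2 [ 0.003 -0.002] z 30.8
B n 425 slope e1,e2 [-0.003 -0.001] z 31.1
C n 532 slope e1,e2 [ 0.001 -0.001] z 32.0
D n 389 slope e1,e2 [0.091 0.002] z 32.1
```

D tips. I'll press slightly further to get clear of the 0.07 rad limit.

Emit:
move_arm([
  [[0.3, 0, 0], 0],
  [[0.6, 0, 0], 0],
  [[0.6, 0, 0], 0],
])

```text
time: 5.6
tool_pos: [486.6, 84.2, 28.4]
tcp_rot: [-155.3, 89.8, -173.2]
ft_force: [-6.2, 2.0, 6.1]
finger_gap: 0.1
```

Run:
```python
from h import *
s=r.sense();print(s["tool_pos"],s["ft_force"]);p=tilt();cv2.imwrite("pics/s2.png",cv2.resize(p[160:280,200:360,::-1],None,fx=5,fy=5))
```

```text
[486.6374713   84.22278305  28.42993785] [-6.21467337  2.03606748  6.11827686]
A n 543 slope e1,e2 [-0.003  0.   ] z 30.8
B n 434 slope e1,e2 [-0.009 -0.002] z 31.1
C n 523 slope e1,e2 [-0.004  0.   ] z 32.1
D n 381 slope e1,e2 [ 0.146 -0.001] z 32.6
```

View pics/s2.png

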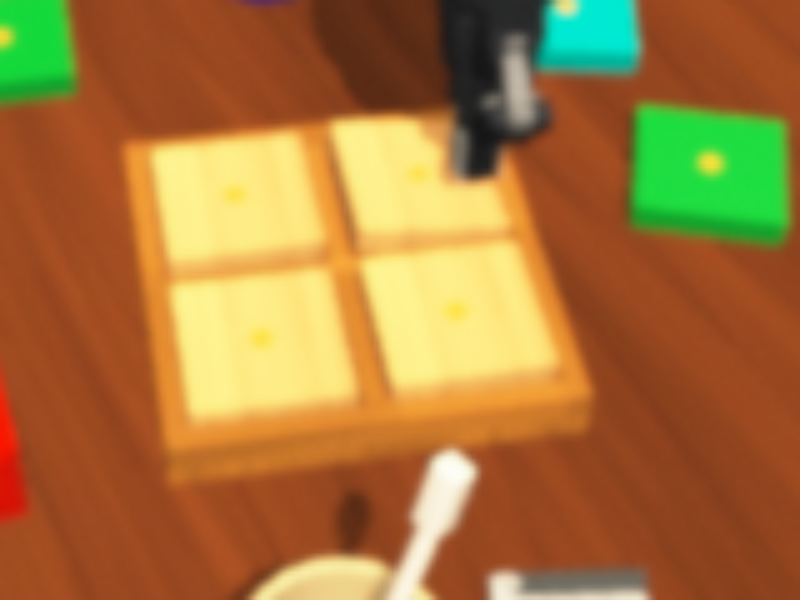

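The picture shows D (dot at crop (418,174)) tipped 0.15 rad under the fingertip, with the others flat. I'll release it, check that it falls back level, then centre over it.

Emit:
move_arm([
  [[-6, 0, 0], 0],
  [[-20, 0, 0], 0],
  [[-20, 0, 29], 0],
  [[-20, 0, 29], 0],
  [[-20, 0, 29], 0],
])

```text
time: 6.28
tool_pos: [514.1, 75.3, 48.6]
tcp_rot: [-156.1, 89.8, -174.0]
ft_force: [0.8, 0.3, -0.5]
finger_gap: 0.0
```

Run:
```python
from h import *
s=r.sense();print(s["tool_pos"],s["ft_force"],s["tcp_rot"]);tilt();print(to([514.5,75,31]))
```

```text
[514.07684039  75.30547002  48.60649085] [ 0.76260445  0.33122988 -0.50246685] [-156.1143963    89.78049025 -174.03146784]
A n 536 slope e1,e2 [-0.002 -0.001] z 30.7
B n 435 slope e1,e2 [ 0.002 -0.007] z 31.1
C n 523 slope e1,e2 [-0.002 -0.004] z 32.0
D n 372 slope e1,e2 [-0.001 -0.003] z 31.3
[17.37173341 -0.12913445  0.91341362]
```

D fell back level at 31.3 mm. Now I press its middle, stepping down to 5 mm below contact.

Emit:
move_arm([
  [[12, 0, 0.5], 0],
  [[17, 0, 0.5], 0],
  [[18, 0, 0.5], 0],
  [[18.5, 0, 0.5], 0],
  [[19, 0, 0.5], 0],
  [[19.5, 0, 0.5], 0],
  [[20, 0, 0.5], 0],
  [[20, 0, 0.5], 0],
])

```text
time: 7.32
tool_pos: [514.2, 75.3, 28.9]
tcp_rot: [-157.1, 89.8, -175.0]
ft_force: [-4.4, -0.1, 6.1]
finger_gap: 0.2
```

Run:
```python
from h import *
s=r.sense();print(s["tool_pos"],s["ft_force"],s["tcp_rot"]);tilt()
```

```text
[514.16370698  75.26882547  28.9006108 ] [-4.41187707 -0.06771889  6.05025104] [-157.07556498   89.75578862 -174.9777752 ]
A n 537 slope e1,e2 [-0.003  0.004] z 30.7
B n 427 slope e1,e2 [0.    0.003] z 31.1
C n 533 slope e1,e2 [-0.001 -0.   ] z 32.0
D n 325 slope e1,e2 [-0.013 -0.007] z 29.8
```

Stud sinking, cover level. I'll continue.

Emit:
move_arm([
  [[0.7, 0, 0], 0],
  [[1.4, 0, 0], 0],
  [[2, 0, 0], 0],
  [[2.6, 0, 0], 0],
  [[3, 0, 0], 0],
  [[3.4, 0, 0], 0],
  [[3.4, 0, 0], 0],
])

```text
time: 8.25
tool_pos: [514.2, 75.3, 26.1]
tcp_rot: [-156.8, 89.8, -174.7]
ft_force: [-3.4, -1.0, 6.1]
finger_gap: -0.4
```

Run:
```python
from h import *
s=r.sense();print(s["tool_pos"],s["ft_force"],s["tcp_rot"]);tilt()
```

```text
[514.15543934  75.29057642  26.05411128] [-3.37940402 -1.042741    6.11079072] [-156.76904663   89.75005116 -174.66708575]
A n 545 slope e1,e2 [-0.005 -0.003] z 30.8
B n 427 slope e1,e2 [-0.004  0.005] z 31.1
C n 527 slope e1,e2 [ 0.003 -0.001] z 32.1
D n 333 slope e1,e2 [-0.011 -0.003] z 26.8
```

Down 4.5 of 5 mm so far. I press to a firm stop.

Emit:
move_arm([
  [[0.6, 0, 0], 0],
  [[1.1, 0, 0], 0],
  [[1.5, 0, 0], 0],
  [[1.9, 0, 0], 0],
  [[1.9, 0, 0], 0],
  [[1.9, 0, 0], 0],
])

```text
time: 9.05
tool_pos: [514.0, 75.3, 25.5]
tcp_rot: [-156.4, 89.7, -174.3]
ft_force: [-8.6, -0.6, 15.8]
finger_gap: 0.1
```

Run:
```python
from h import *
s=r.sense();print(s["tool_pos"],s["ft_force"],s["tcp_rot"]);tilt()
```

```text
[514.03700933  75.30679271  25.49432903] [-8.55972348 -0.60117144 15.76202349] [-156.35893834   89.71533805 -174.2512495 ]
A n 541 slope e1,e2 [0.004 0.   ] z 30.7
B n 432 slope e1,e2 [-0.001  0.002] z 31.1
C n 531 slope e1,e2 [-0.001 -0.001] z 32.0
D n 332 slope e1,e2 [-0.006 -0.005] z 26.3
```

Emit:
move_arm([
  [[1.2, 0, 0], 0],
  [[1.2, 0, 0], 0],
  [[1.2, 0, 0], 0],
  [[1.2, 0, 0], 0],
])

```text
time: 9.6
tool_pos: [514.0, 75.3, 25.5]
tcp_rot: [-155.8, 89.7, -173.7]
ft_force: [-7.9, 0.4, 14.3]
finger_gap: -0.2
```

Run:
```python
from h import *
s=r.sense();print(s["time"],s["tool_pos"],s["ft_force"]);tilt()
if 5<s["ft_force"][2]<30: print(r.hand_in())
```

```text
9.6 [514.04466532  75.31333032  25.50501852] [-7.91941474  0.39925978 14.3302664 ]
A n 539 slope e1,e2 [0.004 0.001] z 30.8
B n 435 slope e1,e2 [-0.004  0.001] z 31.1
C n 531 slope e1,e2 [ 0.002 -0.001] z 32.1
D n 330 slope e1,e2 [-0.003  0.   ] z 26.3
the job is handed in; nothing more can be done
None
```

The loose cover is pressed home, and I handed the job in at about 9.6 s with the fingertips still pressing on its middle.

- **Finding it:** I pressed near the edges of two covers. The one at about (540, 155) did not tip under 12.6 N. The one at about (514, 75), on the robot's side of the tray, tipped 0.15 rad at about 6 N and fell back level when released. I did not test the other two, as the loose one was already found.
- **Pressing it home:** Its top went from 31.3 mm down to 26.3 mm, the full 5 mm, and it came to a firm stop.
- **Last checks:** All four covers lay level within 0.005 rad, and the other three were still at 30.8, 31.1 and 32.1 mm. The fingers pressed with about 14 N upward force on the tool, plus about 8 N sideways, on that cover only.

No check failed. I did not re-measure the jar, toothbrush holder, clipper and red box at the end, but the arm stayed well clear of them.

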